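Pack the tap control box and hold its cover over the screw bosses

TASK

Pack the black battery pack and the round blue valve module side by side into the white tap control box, both flat on its floor, and let go of them. Then pick up the green cover plate by its black bar and hold it level and still over the box, about a finger's breadth (15 mm) clear of the rim, each of its three holes centred over its brass threaded hole so that I can start the screws; finish while still holding it there. Leave the mug, the lemon squeezer and the brush where they are.

Things in the scene. Friction and masses are not known exactly. Their poses are not given: they have to be found in the camera images.
- tap_box: White open box fixed to the sill. Origin: centre of its underside. Outer 140 (x) x 98 (y) x 62 mm high; cavity 130 x 88 mm, floor 5 mm up, no dividers: pack (its 60 mm side along x) and module fit side by side along x, either order, 10 mm to spare in all. Round bosses (18 mm across, as high as the walls) stand outside its short ends: two at -x, one at +x.
- boss0 (a point): Centre of the threaded hole (brass ring, 11 mm) in the top of boss 0, at x -77, y +30, z 62 mm in the box's frame; axes as the box's.
- boss1 (a point): The same for boss 1, at x -77, y -30, z 62 mm.
- boss2 (a point): The same for boss 2, at x +77, y 0, z 62 mm.
- pack_grip (a point): Loose battery pack, upright: black block 60 (x) x 80 (y) x 24 mm high; orange grip rib centred on top, 40 (along x) x 14 (across, y) mm, from 24 to 54 mm above the underside. Point: rib's centre line, 39 mm above the underside; z up. About 0.2 kg. Seated in the box, the rib's top is 3 mm below the rim; fingers opened to 45 mm or less along the box's y clear the walls.
- module_grip (a point): Loose valve module, upright: blue disc 60 mm in diameter, 24 mm high (lower edge chamfered 3 mm); metal grip stub centred on top, 20 mm in diameter, from 24 to 54 mm above the underside. Point: on its axis, 39 mm above the underside; z up. About 0.2 kg.
- cover_grip (a point): Loose cover plate, flat on the sill: green, 184 (x) x 100 (y) x 5 mm; black grip bar centred on top at its balance point, 60 (along x) x 14 (across, y) mm, from 5 to 35 mm above the underside. Point: bar's centre line, 20 mm above the underside; z up. About 0.16 kg. Three 12 mm holes: two near -x, one near +x, so it fits one way round only; it starts within a quarter turn of that.
- hole0 (a point): Centre of the cover's hole 0 at its underside: x -77, y +30 mm from the cover's centre; belongs over boss 0; axes as the cover's.
- hole1 (a point): The same for hole 1: x -77, y -30 mm; belongs over boss 1.
- hole2 (a point): The same for hole 2: x +77, y 0; belongs over boss 2.
- mug: Bystander: blue ceramic mug, 80 mm across, 90 mm high, handle at its +y. Origin: centre of its underside.
- squeezer: Bystander: yellow plastic lemon squeezer, a dish 100 mm across with a ribbed cone, 45 mm high, grip tab at its +x out to 75 mm. Origin: centre of its underside.
- brush: Bystander: pastry brush lying on the sill along its own x, 220 mm long. Origin: centre of its underside.
Mind the look-alikes: they are no part of the job. Of the things that look like the part that bears cover_grip, the middle-sized one is meant. What is meant by the part that bears pack_grip is not purple, and is the smaller of those in its own colour.

How it is judged:
By the outcome, as a careful person would: the job done as asked, in the order asked, and still so for the second after the job is handed in, while the arm keeps its last pose, push and grip.
It also fails if it takes over 72 s, if anything falls off the work surface, if the arm or the gripper's body presses on something with over 40 N, if the wrist force passes 120 N, or if a joint passes its speed limit or range.

ROBOT

A 7-joint arm with a two-finger parallel gripper is mounted at the origin on the work surface. World frame = base frame: x ahead of the robot, y to its left, z up, the work surface at z = 0. Lengths are in m, angles in rad, forces in N, time in s.
With the tool pointing down it reaches from about 0.425 to 0.925 m from the base axis. Payload 6.8 kg.
Tool frame: the origin (TCP) lies midway between the tips of the shut fingers; the grasp point (between the pads) lies 19 mm behind it; z points along the fingers, y is the line along which they close (so a half turn about z gives the same grasp; the last joint's range is limited). The gripper opens to 85 mm and grips with 20 to 120 N. Pads are 22 mm wide; open, the fingers measure 114 mm over their backs; the gripper's body (76 mm by 85 mm) begins 54 mm behind the grasp point. The pads swing forward as they close: fully open they stand 13 mm farther back than shut.
Start: joints at [-1.234, 0.477, 0.022, 1.555, -0.011, 1.109, -0.083], TCP at [0.29, 0.609, 0.231] pointing down, gripper open.
Joint ranges: [-2.96, 2.96], [-0.34, 2.1], [-1.41, 1.46], [0.24, 2.44], [-1.37, 4.51], [0.17, 1.92], [-2.96, 2.96]. Speed limits (rad/s): [2.39, 2.39, 3.14, 3.14, 3.14, 3.14, 3.14].

INTERFACE

Orientations are given as a unit quaternion [w, x, y, z].
In Python, from station import bot, imaging gives the robot as it stands.
- The arm moves only by the tool move_arm, never from a script. Its argument "commands" is a list that holds one entry, the list of rows, each a list of 7 numbers: the shift along the tool's x, y, z in m, then the turn, a rotation vector about the tool's x, y, z in degrees, then the finger opening in m, from 0 to 0.0854. In form: [[[x, y, z, rx, ry, rz, grip], ...]]. A call has 1 to 20 rows; each row shifts and turns the commanded pose from where the row before left it, along the tool's axes as they then stand; what a row does not reach is not made up. A row lasts 1/8 s, in which the tool goes at most 62.5 mm and 10.7 degrees, less where a joint would pass 70% of its speed; a pose out of reach is approached as far as the arm can. A call is refused whole if a number of a shift passes 0.0625 or a number of a turn 10.7, either way. A call with a gripper value outside its range is refused whole. The fingers move at their own pace and stop on an object; "squeeze" is the grip in N (left out, the last holds). Time passes only in rows, so rows that do not move let the fingers close. It gives the time, the measured TCP pose, the force, the opening and the grip force at its end, in the units of the state.
- bot.get_obs(): the state, without advancing time (a new reading comes with each control period).
- imaging.read_camera(name): name is "side" or "top"; returns the picture (480x640x3 uint8, red, green, blue); there is no depth.
- imaging.calibration(name): a dict with "intrinsics" (3x3 intrinsics, pixels), "extrinsics" (4x4, takes a point from camera to world coordinates). Camera axes: x right, y down, z forward; pixel columns grow to the right and rows downward; lengths in m; the calibration is good to about 2 mm. A picture is of the moment at which its call begins. calibration takes no time and is no camera call.
- bot.hand_in(): hands the job in; it is judged then, once.
The state is a dict: "t": time; "q": joint angles; "joint_vel": joint speeds; "joint_torque": joint torques, N m; "eef_pos": TCP position; "tool_rot": TCP orientation; "contact_force": force on the tool from outside, world axes, zero at the start; "torque": the same for the moment, N m; "gripper_width": opening from 0.0 (shut) to 1.0 (fully open); "grasp_force": force on a finger pad.
Only numpy, scipy, OpenCV 4.12 (cv2) and the standard library are available. Lean on these libraries where they do the work, as an engineer would, in place of code of your own. Each camera call takes 0.05 s, during which the arm holds its last target. There are 200 camera calls.

## Working session

There is one attempt and no reset: what is moved stays moved. The work goes in short steps, Python scripts to look and compute and a tool call to move; the robot and the scene stay as the last step left them, time stands still between calls to the robot, and variables do not carry over. Pictures are saved under pics/ and viewed, at most 10 in all, crops included, and the job is handed in when it is done.

Besides the shell and the picture viewer there is one more tool, called after "Request:" by a JSON object that holds its "fn" and its "kwargs". move_arm: Moves the arm, as the interface text tells. Its arguments: {"type":"object","properties":{"commands":{"type":"array","items":{"type":"array","items":{"type":"array","items":{"type":"number"}}}},"squeeze":{"type":"number"}},"required":["commands"]}

```bash
mkdir -p pics; ls; python3 - <<'E'
from station import bot, imaging
import cv2, numpy as np
np.set_printoptions(precision=4,suppress=True)
for n in("top","side"):
    im=imaging.read_camera(n); cv2.imwrite(f"pics/{n}0.png",im[:,:,::-1])
    c=imaging.calibration(n); print(n,np.array(c["intrinsics"]),np.array(c["extrinsics"]))
o=bot.get_obs(); print(o["t"],o["eef_pos"],o["tool_rot"],o["contact_force"],o["gripper_width"])
E
```

```text
pics
top [[478.5232   0.     311.6654]
 [  0.     478.5232 243.7152]
 [  0.       0.       1.    ]] [[ 0.0025 -0.9931  0.1169  0.463 ]
 [-1.     -0.0035 -0.0085  0.0297]
 [ 0.0089 -0.1168 -0.9931  1.2125]
 [ 0.      0.      0.      1.    ]]
side [[558.2758   0.     311.2542]
 [  0.     558.2758 241.1015]
 [  0.       0.       1.    ]] [[ 0.9962 -0.0471  0.0727  0.4818]
 [-0.0849 -0.6975  0.7116 -1.1496]
 [ 0.0171 -0.7151 -0.6988  1.2223]
 [ 0.      0.      0.      1.    ]]
0.1 [0.2902 0.6088 0.2304] [-0.0001  0.2206  0.9754 -0.0008] [1.0276 0.127  0.2948] 1.000642707668993
```

View pics/top0.png

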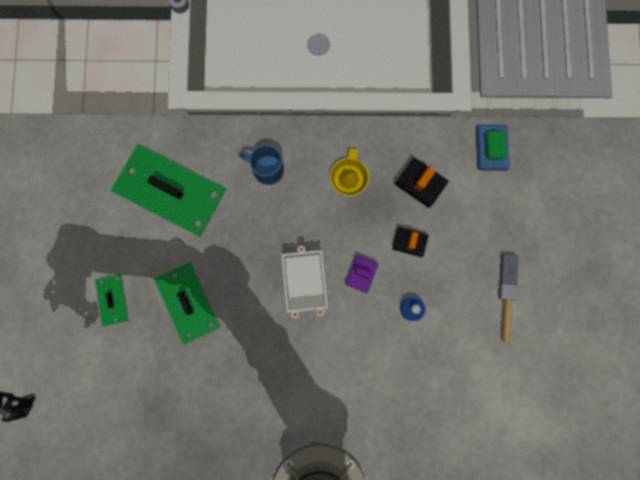

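View pics/side0.png

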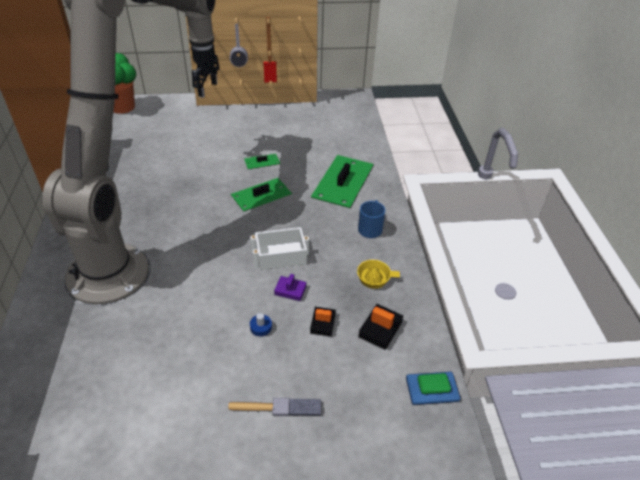

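The top view shows the box at (305,280), with its single boss toward the sink (+x). The small black pack is at (411,240), the blue module at (413,308) and the middle-sized green cover at (187,303). The side view agrees, with those items at (282,247), (322,320), (261,325) and (261,193).

```bash
cat > h.py <<'E'
from station import bot, imaging
import cv2, numpy as np
np.set_printoptions(precision=4,suppress=True)
def snap(n,save=None):
    im=imaging.read_camera(n)
    if save: cv2.imwrite(save,im[:,:,::-1])
    return im
def ray(n,px,z):
    c=imaging.calibration(n); K=np.array(c["intrinsics"]);E=np.array(c["extrinsics"])
    px=np.atleast_2d(px).astype(float)
    d=(E[:3,:3]@np.linalg.inv(K)@np.c_[px,np.ones(len(px))].T).T
    return (E[:3,3]+d*((z-E[2,3])/d[:,2])[:,None])[:,:2]
def proj(n,p):
    c=imaging.calibration(n); K=np.array(c["intrinsics"]);E=np.linalg.inv(np.array(c["extrinsics"]))
    q=K@(E[:3,:3]@np.array(p,float)+E[:3,3]); return q[:2]/q[2]
def blobs(im,lo,hi,box,amin=8):
    x0,y0,x1,y1=box
    hsv=cv2.cvtColor(im,cv2.COLOR_RGB2HSV)[y0:y1,x0:x1]
    m=cv2.inRange(hsv,np.array(lo),np.array(hi))
    n,l,s,c=cv2.connectedComponentsWithStats(m)
    out=[(s[i,4],c[i]+[x0,y0],np.argwhere(l==i)[:,::-1]+[x0,y0]) for i in range(1,n) if s[i,4]>=amin]
    return sorted(out,key=lambda b:-b[0])
def rect(n,pts,z):
    w=ray(n,pts,z)*1000
    (c,s,a)=cv2.minAreaRect(w.astype(np.float32)); 
    if s[0]<s[1]: s=s[::-1]; a+=90
    return np.array(c)/1000,np.array(s),(a+90)%180-90   # centre, sizes mm, yaw of long axis deg
E
python3 - <<'E'
from h import *
T=cv2.imread("pics/top0.png")[:,:,::-1].copy();S=cv2.imread("pics/side0.png")[:,:,::-1].copy()
R={"top":dict(pack=(385,220,435,262),mod=(395,290,432,326),cov=(148,255,228,350),box=(275,235,335,325)),
   "side":dict(pack=(305,300,342,340),mod=(244,308,277,340),cov=(228,174,296,212),box=(245,225,318,270))}
for n,im in(("top",T),("side",S)):
    r=R[n]
    for nm,lo,hi,b,z in(("rib",(4,130,90),(18,255,255),r["pack"],.039),("pack blk",(0,0,0),(179,255,45),r["pack"],.024),
        ("stub",(0,0,100),(179,110,255),r["mod"],.039),("disc",(100,120,30),(130,255,255),r["mod"],.012),
        ("bar",(0,0,0),(179,255,45),r["cov"],.020),("green",(45,120,30),(80,255,255),r["cov"],.005),("brass",(8,70,80),(25,255,255),r["box"],.062)):
        for a,c,p in blobs(im,lo,hi,b,5)[:3]:
            print(n,nm,a,c,"w",ray(n,c,z)[0],*rect(n,p,z))
a=cv2.resize(T[215:355,85:450],None,fx=2.1,fy=2.1,interpolation=cv2.INTER_CUBIC)
b=cv2.resize(S[165:345,220:350],None,fx=1.6,fy=1.6,interpolation=cv2.INTER_CUBIC)
o=np.zeros((a.shape[0]+b.shape[0],a.shape[1],3),np.uint8);o[:a.shape[0]]=a;o[a.shape[0]:,:b.shape[1]]=b
cv2.imwrite("pics/crop0.png",o[:,:,::-1])
E
```

```text
top rib 114 [413.193  240.0263] w [ 0.6112 -0.2318] [ 0.6114 -0.232 ] [43.3719 16.7388] -15.095161437988281
top pack blk 541 [408.451  241.5416] w [ 0.6092 -0.2231] [ 0.61   -0.2259] [78.2483 58.4086] 74.68865203857422
top stub 746 [414.6086 308.6676] w [ 0.4427 -0.2315] [ 0.4457 -0.2278] [89.9099 84.5417] -89.88148564100266
top stub 71 [415.9718 308.9859] w [ 0.442  -0.2348] [ 0.4431 -0.2349] [21.9666 19.5212] -1.2615814208984375
top disc 348 [411.681  308.1264] w [ 0.4436 -0.2302] [ 0.444  -0.2322] [57.6368 54.3332] -89.87532645463943
top bar 162 [184.9012 302.5   ] w [0.4561 0.3319] [0.4562 0.3319] [57.8848 17.2362] 24.968523025512695
top green 2658 [186.3337 302.8713] w [0.4551 0.3321] [0.4559 0.3322] [180.9826  98.1114] 25.89862060546875
top brass 14 [294.7143 314.5   ] w [0.4287 0.0597] [0.4287 0.0602] [7.1542 7.0626] -89.86916863918304
top brass 13 [319.6154 311.6154] w [0.4356 0.0005] [0.4359 0.0007] [7.1499 7.076 ] -89.86928847432137
top brass 10 [300.8 249. ] w [0.5854 0.046 ] [0.5854 0.0468] [7.2539 4.8616] -89.80036802589893
side rib 185 [322.8595 314.2486] w [ 0.612  -0.2258] [ 0.611  -0.2256] [44.4902 39.8341] -15.934562683105469
side pack blk 313 [322.8594 326.0128] w [ 0.6097 -0.2534] [ 0.6114 -0.2371] [84.8957 56.2183] 75.1539535522461
side stub 711 [258.8819 321.9058] w [ 0.4411 -0.2391] [ 0.443  -0.2433] [104.1993  86.0853] 87.714599609375
side disc 272 [260.6801 326.3382] w [ 0.4447 -0.2335] [ 0.4447 -0.2309] [61.9849 56.6168] -88.07957577705383
side bar 116 [260.7845 189.9224] w [0.457  0.3337] [0.4565 0.3338] [62.5988 37.1297] 24.489770889282227
side green 867 [260.5617 194.3864] w [0.4554 0.3282] [0.4575 0.3324] [181.0427  98.8696] 25.974300384521484
```

View pics/crop0.png

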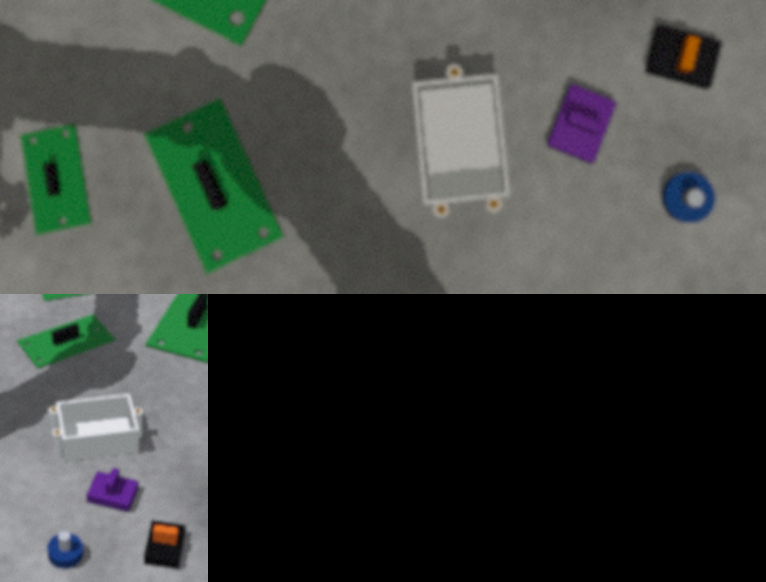

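The crop confirms two of the cover's holes are at the robot-side end, so its yaw is about +26° against about +6° for the box. No half turn is needed. Next I go over the pack.

```bash
cat >> h.py <<'E'
from scipy.spatial.transform import Rotation as Ro
def go(p,yaw_y):
    """turn (deg, tool axes) to point down with tool y at yaw_y (mod 180), then shift (mm) in tool axes after the turn"""
    o=bot.get_obs(); q=o["tool_rot"]; R=Ro.from_quat([q[1],q[2],q[3],q[0]])
    best=None
    for a in(yaw_y,yaw_y+180):
        a=np.radians(a); y=np.array([np.cos(a),np.sin(a),0]); z=np.array([0,0,-1.])
        G=Ro.from_matrix(np.c_[np.cross(y,z),y,z]); rv=(R.inv()*G).as_rotvec(degrees=True)
        if best is None or np.linalg.norm(rv)<np.linalg.norm(best[0]): best=(rv,G)
    rv,G=best
    print("turn",rv.round(2),"shift mm",(G.inv().apply(np.array(p)-o["eef_pos"])*1000).round(1),"| now",o["eef_pos"],"F",o["contact_force"].round(1) if hasattr(o["contact_force"],"round") else o["contact_force"],"w",round(o["gripper_width"],3),"t",o["t"])
E
python3 -c "
from h import *
go([.6112,-.2265,.14],74.8)"
```

```text
turn [ -0.1   -0.   -10.28] shift mm [-528.8 -721.9   90.4] | now [0.2902 0.6088 0.2304] F [1.  0.1 0.3] w 1.001 t 0.1
```

Request:
{"fn": "move_arm", "kwargs": {"commands": [[[0,0,0,-0.1,0,-10.3,0.05],[-0.029,-0.04,0,0,0,0,0.05],[-0.029,-0.04,0,0,0,0,0.05],[-0.029,-0.04,0,0,0,0,0.05],[-0.029,-0.04,0,0,0,0,0.05],[-0.029,-0.04,0,0,0,0,0.05],[-0.029,-0.04,0,0,0,0,0.05],[-0.029,-0.04,0,0,0,0,0.05],[-0.029,-0.04,0,0,0,0,0.05],[-0.029,-0.04,0,0,0,0,0.05],[-0.029,-0.04,0.009,0,0,0,0.05],[-0.029,-0.04,0.009,0,0,0,0.05],[-0.029,-0.04,0.009,0,0,0,0.05],[-0.029,-0.04,0.009,0,0,0,0.05],[-0.029,-0.04,0.009,0,0,0,0.05],[-0.029,-0.04,0.009,0,0,0,0.05],[-0.029,-0.04,0.009,0,0,0,0.05],[-0.029,-0.04,0.009,0,0,0,0.05],[-0.007,-0.002,0.018,0,0,0,0.05],[0,0,0,0,0,0,0.05]]]}}

```text
t: 2.6
eef_pos: [0.5932, -0.1789, 0.1382]
tool_rot: [-0.002, 0.132, 0.991, 0.001]
contact_force: [-0.4, -0.1, 0.1]
gripper_width: 0.583
grasp_force: 0.0
```

```bash
python3 -c "
from h import *
go([.6112,-.2265,.028],74.8)
for n in('top','side'): snap(n,f'pics/{n}1.png')
T=cv2.imread('pics/top1.png')[190:290,340:490];S=cv2.imread('pics/side1.png')[230:350,260:400]
a=cv2.resize(T,None,fx=2.6,fy=2.6,interpolation=3);b=cv2.resize(S,None,fx=2.6,fy=2.6,interpolation=3)
o=np.zeros((320,800,3),np.uint8);o[:260,:390]=a;o[:312,400:764]=b
cv2.imwrite('pics/c1.png',o)"
```

```text
turn [ 0.1  -0.22  0.01] shift mm [-29.8 -41.2 110.2] | now [ 0.5932 -0.1789  0.1382] F [-0.4 -0.1  0.1] w 0.583 t 2.6
```

View pics/c1.png

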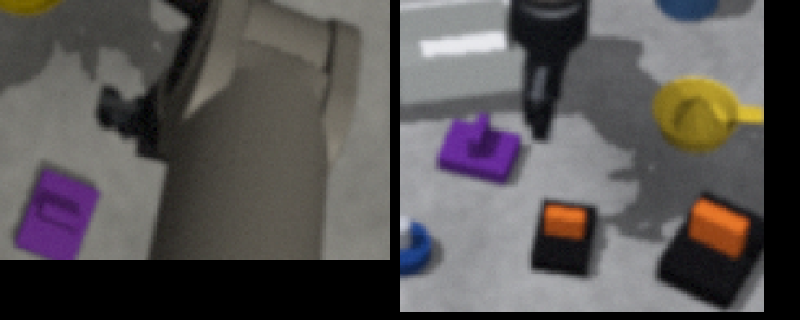

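The top view is covered by the arm. In the side crop the gripper is near (540,130) and about 40 mm short of the orange rib at (565,222). I close the gap, descend and grip.

Request:
{"fn": "move_arm", "kwargs": {"commands": [[[-0.015,-0.021,0,0.1,-0.2,0,0.05],[-0.015,-0.02,0,0,0,0,0.05],[0,0,0,0,0,0,0.05],[0,0,0.03,0,0,0,0.05],[0,0,0.03,0,0,0,0.05],[0,0,0.02,0,0,0,0.05],[0,0,0.015,0,0,0,0.05],[0,0,0.01,0,0,0,0.05],[0,0,0,0,0,0,0.05],[0,0,0,0,0,0,0.05]]], "squeeze": 40}}

```text
t: 3.95
eef_pos: [0.6135, -0.2275, 0.0359]
tool_rot: [0.002, 0.132, 0.991, -0.0]
contact_force: [-0.2, -0.1, -0.8]
gripper_width: 0.583
grasp_force: 0.0
```

```bash
python3 -c "
from h import *
go([.6112,-.2265,.028],74.8)
im=snap('side','pics/s2.png')
for a,c,p in blobs(im,(4,130,90),(18,255,255),(300,290,345,345),5)[:2]: print(a,c,ray('side',c,.039))
b=cv2.resize(cv2.imread('pics/s2.png')[270:350,280:380],None,fx=5,fy=5,interpolation=3);cv2.imwrite('pics/c2.png',b)"
```

```text
turn [-0.    0.28  0.01] shift mm [2.5 0.3 7.9] | now [ 0.6135 -0.2275  0.0359] F [-0.2 -0.1 -0.8] w 0.583 t 3.95
48 [328.5417 315.125 ] [[ 0.6269 -0.2298]]
```

View pics/c2.png

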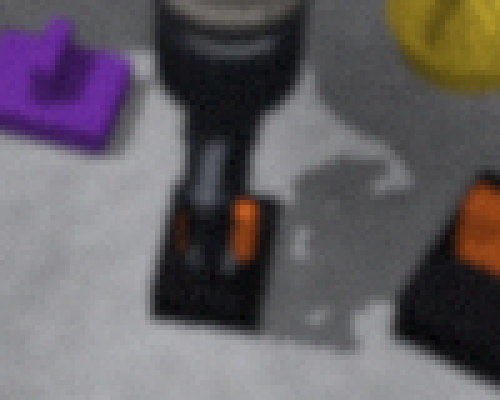

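The finger straddles the rib. The small offset from its centre matches the parallax from the 15° yaw. Lower the last 8 mm, grip and lift.

Request:
{"fn": "move_arm", "kwargs": {"commands": [[[0.0025,0,0.004,0,0.3,0,0.05],[0,0,0.004,0,0,0,0.05],[0,0,0,0,0,0,0.0],[0,0,0,0,0,0,0.0],[0,0,0,0,0,0,0.0],[0,0,0,0,0,0,0.0],[0,0,0,0,0,0,0.0],[0,0,0,0,0,0,0.0]]], "squeeze": 40}}

```text
t: 5.0
eef_pos: [0.6107, -0.2267, 0.0273]
tool_rot: [-0.001, 0.132, 0.991, 0.0]
contact_force: [-0.3, -0.4, 1.6]
gripper_width: 0.156
grasp_force: 39.4
```

```bash
python3 -c "
from h import *
go([.6112,-.2265,.17],74.8)
print(bot.get_obs()['grasp_force'])
a=np.radians(6.1); ax=np.array([np.cos(a),np.sin(a)]); print(np.array([.5088,.0381])-.032*ax,np.array([.5088,.0381])+.032*ax)
"
```

```text
turn [-0.01 -0.07  0.01] shift mm [  -0.4    0.3 -142.7] | now [ 0.6107 -0.2267  0.0273] F [-0.3 -0.4  1.6] w 0.156 t 5.0
39.353885650634766
[0.477  0.0347] [0.5406 0.0415]
```

Request:
{"fn": "move_arm", "kwargs": {"commands": [[[0,0,-0.01,0,0,0,0],[0,0,-0.02,0,0,0,0],[0,0,-0.03,0,0,0,0],[0,0,-0.03,0,0,0,0],[0,0,-0.03,0,0,0,0],[0,0,0,0,0,-7.1,0],[0,0,0,0,0,-7.1,0],[0,0,0,0,0,-7.1,0],[0,0,0,0,0,0,0]]]}}

```text
t: 6.12
eef_pos: [0.6108, -0.2268, 0.1485]
tool_rot: [-0.0, -0.053, 0.999, 0.0]
contact_force: [0.6, -0.1, -2.3]
gripper_width: 0.16
grasp_force: 39.0
```

```bash
python3 -c "
from h import *
go([.477,.0347,.13],96.1)
print(bot.get_obs()['grasp_force'])
im=snap('side','pics/s3.png')
im2=snap('top','pics/t3.png')
z=bot.get_obs()['eef_pos'][2]-.028+.039
for n,i in (('side',im),('top',im2)):
  for a,c,p in blobs(i,(4,130,90),(18,255,255),(280,150,480,345),5)[:4]: print(n,a,c,ray(n,c,z))
"
```

```text
turn [ 0.02 -0.02 -0.07] shift mm [105.3 274.2  18.5] | now [ 0.6108 -0.2268  0.1485] F [ 0.6 -0.1 -2.3] w 0.16 t 6.125
39.01954114437103
side 339 [382.292  317.1504] [[ 0.7402 -0.3384]]
side 52 [318.6731 284.1154] [[ 0.5978 -0.2231]]
side 8 [331.  287.5] [[ 0.6277 -0.2365]]
top 185 [426.4757 176.5459] [[ 0.7407 -0.2383]]
top 18 [423.7778 240.5   ] [[ 0.595  -0.2286]]
```

Request:
{"fn": "move_arm", "kwargs": {"commands": [[[0.013,0.034,0,0,0,0,0],[0.013,0.034,0,0,0,0,0],[0.013,0.034,0,0,0,0,0],[0.013,0.034,0,0,0,0,0],[0.013,0.034,0,0,0,0,0],[0.013,0.034,0,0,0,0,0],[0.013,0.034,0.009,0,0,0,0],[0.013,0.034,0.01,0,0,0,0],[0.001,0.002,0,0,0,0,0],[0,0,0,0,0,0,0],[0,0,0,0,0,0,0]]]}}

```text
t: 7.6
eef_pos: [0.4779, 0.0337, 0.129]
tool_rot: [-0.0, -0.052, 0.999, 0.0]
contact_force: [0.2, 0.4, -2.1]
gripper_width: 0.158
grasp_force: 39.5
```

```bash
python3 -c "
from h import *
go([.477,.0347,.10],96.1)
im=snap('side','pics/s4.png');im2=snap('top','pics/t4.png')
e=bot.get_obs()['eef_pos']; h=e[2]-.028
R=Ro.from_euler('z',6.1,degrees=True)
def P(n,l): return proj(n,np.r_[e[:2],h]+R.apply(l))
print('expected pack near-face bottom/top corners side', *[P('side',l) for l in ([-.03,-.04,0],[.03,-.04,0],[-.03,-.04,.024],[.03,-.04,.024])])
b=cv2.resize(cv2.imread('pics/s4.png')[175:275,230:330],None,fx=5,fy=5,interpolation=3)
t=cv2.resize(cv2.imread('pics/t4.png')[235:335,260:345],None,fx=3.5,fy=3.5,interpolation=3)
for l in ([-.03,-.04,0],[.03,-.04,0],[.03,-.04,.024],[-.03,-.04,.024]): cv2.circle(b,tuple(int(v) for v in (P('side',l)-[230,175])*5+2),3,(0,0,255),1)
o=np.zeros((500,800,3),np.uint8);o[:,:500]=b;o[:350,502:800]=t[:,:298]
cv2.imwrite('pics/c4.png',o)
c=ray('side',[[0,0]],.062)
"
```

```text
turn [ 0.01 -0.02 -0.12] shift mm [ 0.8  1.1 29. ] | now [0.4779 0.0337 0.129 ] F [ 0.2  0.4 -2.1] w 0.158 t 7.6
expected pack near-face bottom/top corners side [260.2443 243.9003] [281.0522 241.3554] [259.8472 237.8517] [280.8776 235.3137]
```

View pics/c4.png

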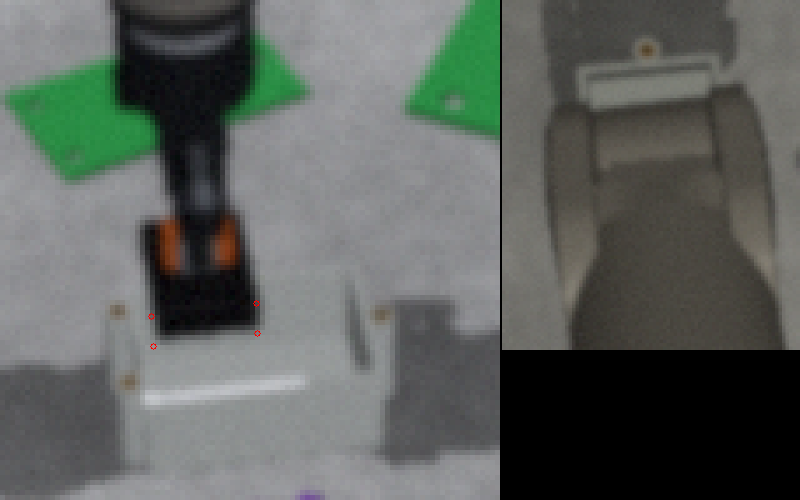

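```bash
python3 -c "
from h import *
im=cv2.imread('pics/s4.png')[:,:,::-1].copy()
for a,c,p in blobs(im,(8,55,60),(28,255,255),(245,225,312,262),3)[:8]: print(a,c,ray('side',c,.062))
im=cv2.imread('pics/top0.png')[:,:,::-1].copy()
for a,c,p in blobs(im,(8,55,60),(28,255,255),(285,240,330,325),3)[:8]: print(a,c,ray('top',c,.062))
im=cv2.imread('pics/s4.png')
g=cv2.cvtColor(im,cv2.COLOR_BGR2GRAY)
print(g[228:248,262:282:3])
# box rim inner y- edge etc
R=Ro.from_euler('z',6.1,degrees=True)
for l in ([-.065,-.044,.062],[.065,-.044,.062],[-.07,-.049,.062],[.07,-.049,.062],[.065,.044,.062]): print(l,proj('side',np.r_[.5088,.0381,0]+R.apply(l)))
"
```

```text
13 [263.3077 226.6154] [[0.4619 0.1047]]
12 [274.8333 225.8333] [[0.497  0.1058]]
19 [319.8421 311.8421] [[ 0.4351 -0.0001]]
18 [300.8889 248.7222] [[0.5861 0.0458]]
18 [294.8889 314.2778] [[0.4292 0.0593]]
[[ 31  69  37  37  41  17  99]
 [ 20  40  37  27  16   9  90]
 [  8  22  23  18  12   6  79]
 [  8  11  16  13  14  13  67]
 [ 12  14  16  15  16  12  51]
 [ 15  14   6  10  14  10  47]
 [  8  14  11  12  14  12  37]
 [ 15  11  15  19  19  13  32]
 [ 18  18  17  18  15   8  31]
 [ 23  12  14  14  11  12  29]
 [ 22  14  14  17  10  10  34]
 [ 22   8  10  14  15  23  41]
 [ 28  15  18  25  45  57  73]
 [ 45  42  50  61  90 101 110]
 [ 78  82  96 102 126 133 134]
 [109 120 131 131 140 141 145]
 [139 140 142 141 149 145 148]
 [145 146 147 147 149 149 153]
 [148 147 148 154 154 150 152]
 [152 151 154 151 152 155 153]]
[-0.065, -0.044, 0.062] [259.7538 254.2912]
[0.065, -0.044, 0.062] [303.8836 248.7726]
[-0.07, -0.049, 0.062] [258.2493 255.7264]
[0.07, -0.049, 0.062] [305.873  249.7551]
[0.065, 0.044, 0.062] [298.6471 228.578 ]
```

```bash
python3 -c "
from h import *
im=cv2.imread('pics/s4.png')[:,:,::-1].copy().astype(float)
for n,w in (('boss0',(.4289,.0596,.062)),('boss1',(.4354,.0002,.062)),('boss2',(.5858,.0459,.062))):
  q=proj('side',w); x,y=np.round(q).astype(int)
  s=(im[y-4:y+5,x-4:x+5,0]-im[y-4:y+5,x-4:x+5,2]); s=np.clip(s-np.median(s)-8,0,None)
  yy,xx=np.mgrid[y-4:y+5,x-4:x+5]; c=np.array([(s*xx).sum(),(s*yy).sum()])/s.sum()
  print(n,q,c,ray('side',c,.062),s.max())
"
```

```text
boss0 [252.592 237.361] [253.064 236.792] [[0.4303 0.062 ]] 18.0
boss1 [255.039  251.3872] [255.2841 250.9943] [[0.4361 0.0018]] 27.0
boss2 [305.3222 238.088 ] [305.8906 237.5703] [[0.5877 0.048 ]] 19.0
```

Both views place the pack within 1–2 mm of its slot: the block's bottom edge is at about (262..281, 242) in the side view, with the bosses at (253,237), (255,251) and (306,238). Lower it in.

Request:
{"fn": "move_arm", "kwargs": {"commands": [[[0.001,0.0006,0,0,0,0,0],[0,0,0.015,0,0,0,0],[0,0,0.015,0,0,0,0],[0,0,0.012,0,0,0,0],[0,0,0.012,0,0,0,0],[0,0,0.012,0,0,0,0],[0,0,0.01,0,0,0,0],[0,0,0.008,0,0,0,0],[0,0,0.006,0,0,0,0],[0,0,0.003,0,0,0,0],[0,0,0,0,0,0,0],[0,0,0,0,0,0,0]]]}}

```text
t: 9.2
eef_pos: [0.4762, 0.0353, 0.0358]
tool_rot: [-0.0, -0.053, 0.999, 0.0]
contact_force: [0.2, 0.7, -2.4]
gripper_width: 0.154
grasp_force: 39.5
```

```bash
python3 -c "
from h import *
go([.4768,.0343,.0323],96.0)"
```

```text
turn [ 0.04 -0.05  0.12] shift mm [-0.5 -1.   3.5] | now [0.4762 0.0353 0.0358] F [ 0.2  0.7 -2.4] w 0.154 t 9.2
```

Request:
{"fn": "move_arm", "kwargs": {"commands": [[[-0.0005,-0.001,0.0015,0,0,0,0],[0,0,0.0015,0,0,0,0],[0,0,0,0,0,0,0],[0,0,0,0,0,0,0.038],[0,0,0,0,0,0,0.038],[0,0,0,0,0,0,0.038],[0,0,0,0,0,0,0.038],[0,0,-0.02,0,0,0,0.038],[0,0,-0.03,0,0,0,0.038],[0,0,-0.03,0,0,0,0.038],[0,0,-0.03,0,0,0,0.038],[0,0,0,0,0,0,0.045]]]}}

```text
t: 10.7
eef_pos: [0.4782, 0.0344, 0.1445]
tool_rot: [0.001, -0.053, 0.999, 0.001]
contact_force: [-0.2, 1.1, -0.2]
gripper_width: 0.528
grasp_force: 0.0
```

```bash
python3 -c "
from h import *
go([.444,-.232,.12],96.0)
S0=cv2.imread('pics/side0.png')[:,:,::-1].astype(float)
T0=cv2.imread('pics/top0.png')[:,:,::-1].astype(float)
# stub, disc in both views (initial pictures)
for n,I,(x0,y0,x1,y1) in (('top',T0,(400,295,428,322)),('side',S0,(248,310,275,340))):
  hsv=cv2.cvtColor(I.astype(np.uint8),cv2.COLOR_RGB2HSV)[y0:y1,x0:x1]
  bl=cv2.inRange(hsv,(95,110,25),(130,255,255)); st=cv2.inRange(hsv,(0,0,135),(179,90,255))
  for nm,m in (('disc',bl),('stub',st)):
    yx=np.argwhere(m)[:,::-1]+[x0,y0]; print(n,nm,len(yx),yx.min(0),yx.max(0),yx.mean(0))
    if nm=='disc':
      h=cv2.convexHull(yx.astype(np.float32)); print(cv2.minEnclosingCircle(h), ray(n,cv2.minEnclosingCircle(h)[0],.014))
"
```

```text
turn [0.07 0.18 0.11] shift mm [  61.9 -261.4   24.5] | now [0.4782 0.0344 0.1445] F [-0.2  1.1 -0.2] w 0.528 t 10.7
top disc 352 [401 297] [424 319] [411.7074 308.1392]
((412.4705810546875, 308.4705810546875), 12.0625) [[ 0.4428 -0.2317]]
top stub 39 [413 306] [419 312] [416.1026 309.    ]
side disc 287 [250 316] [271 335] [260.7352 326.2753]
((260.5, 324.4230651855469), 11.043984413146973) [[ 0.4444 -0.2286]]
side stub 372 [248 310] [274 339] [259.7984 321.9032]
```

Request:
{"fn": "move_arm", "kwargs": {"commands": [[[0.008,-0.033,0,0,0,0,0.05],[0.008,-0.033,0,0,0,0,0.05],[0.008,-0.033,0,0,0,0,0.05],[0.008,-0.033,0,0,0,0,0.05],[0.008,-0.033,0,0,0,0,0.05],[0.008,-0.033,0.01,0,0,0,0.05],[0.008,-0.033,0.01,0,0,0,0.05],[0.006,-0.03,0.005,0,0,0,0.05],[0,0,0,0,0,0,0.05],[0,0,0.025,0,0,0,0.05],[0,0,0.025,0,0,0,0.05],[0,0,0,0,0,0,0.05]]]}}

```text
t: 12.2
eef_pos: [0.4413, -0.2302, 0.0657]
tool_rot: [-0.003, -0.054, 0.999, 0.001]
contact_force: [0.1, 0.2, 0.2]
gripper_width: 0.583
grasp_force: 0.0
```

```bash
python3 -c "
from h import *
go([.4437,-.2315,.028],96.0)
im=snap('side','pics/s5.png');t=snap('top','pics/t5.png')
o=bot.get_obs()
b=cv2.resize(cv2.imread('pics/s5.png')[270:345,210:310],None,fx=5,fy=5,interpolation=3)
t=cv2.resize(cv2.imread('pics/s5.png')[205:275,235:320],None,fx=3.5,fy=3.5,interpolation=3)
o=np.zeros((375,800,3),np.uint8);o[:,:500]=b;o[:245,502:799]=t[:,:297]
cv2.imwrite('pics/c5.png',o)
"
```

```text
turn [ 0.16 -0.32  0.18] shift mm [-2.3 -1.5 37.7] | now [ 0.4413 -0.2302  0.0657] F [0.1 0.2 0.2] w 0.583 t 12.2
```

View pics/c5.png

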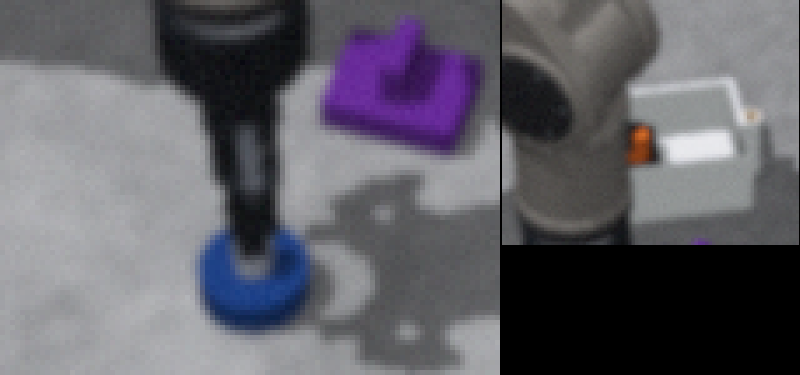

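The gripper is centred over the stub at (255,260) in the crop. The pack sits in the left (-x) half of the box at (645,145). Descend and grip.

Request:
{"fn": "move_arm", "kwargs": {"commands": [[[-0.0023,-0.0015,0.012,0.1,-0.3,0.2,0.05],[0,0,0.012,0,0,0,0.05],[0,0,0.009,0,0,0,0.05],[0,0,0.004,0,0,0,0.05],[0,0,0,0,0,0,0.05],[0,0,0,0,0,0,0],[0,0,0,0,0,0,0],[0,0,0,0,0,0,0],[0,0,0,0,0,0,0],[0,0,0,0,0,0,0]]], "squeeze": 40}}

```text
t: 13.55
eef_pos: [0.4455, -0.2332, 0.0309]
tool_rot: [0.002, -0.052, 0.999, -0.001]
contact_force: [-0.7, -0.0, 6.0]
gripper_width: 0.22
grasp_force: 39.1
```

```bash
python3 -c "
from h import *
go([.4437,-.2315,.028],96.0);print(bot.get_obs()['grasp_force'])"
```

```text
turn [-0.08  0.25 -0.09] shift mm [1.6 1.9 2.9] | now [ 0.4455 -0.2332  0.0309] F [-0.7 -0.   6. ] w 0.22 t 13.55
39.13328289985657
```

Request:
{"fn": "move_arm", "kwargs": {"commands": [[[0,0,-0.01,0,0,0,0],[0,0,-0.03,0,0,0,0],[0,0,-0.03,0,0,0,0],[0,0,-0.03,0,0,0,0],[-0.0083,0.035,0,0,0,0,0],[-0.0083,0.035,0,0,0,0,0],[-0.0083,0.035,0,0,0,0,0],[-0.0083,0.035,0,0,0,0,0],[-0.0083,0.035,0,0,0,0,0],[-0.0083,0.035,0,0,0,0,0],[-0.0083,0.035,0,0,0,0,0],[-0.0083,0.033,0,0,0,0,0],[0,0,0,0,0,0,0],[0,0,0,0,0,0,0]]]}}

```text
t: 15.3
eef_pos: [0.4819, 0.0497, 0.1305]
tool_rot: [0.002, -0.052, 0.999, -0.001]
contact_force: [0.2, -0.5, -2.6]
gripper_width: 0.219
grasp_force: 39.3
```

```bash
python3 -c "
from h import *
go([.5414,.0425,.13],96.0);o=bot.get_obs();print(o['grasp_force'])
im=snap('side','pics/s6.png')
e=o['eef_pos']; h=e[2]-.031
hsv=cv2.cvtColor(im,cv2.COLOR_RGB2HSV)[190:260,255:315]
m=cv2.inRange(hsv,(95,110,25),(130,255,255)); yx=np.argwhere(m)[:,::-1]+[255,190]
print('disc bbox',yx.min(0),yx.max(0))
th=np.linspace(0,6.28,200); P=np.array([proj('side',[e[0]+.03*np.cos(t),e[1]+.03*np.sin(t),h+.003+zz]) for t in th for zz in(0,.021)])
print('expected',P.min(0),P.max(0))
oo=[c for a,c,p in blobs(im,(4,130,90),(18,255,255),(250,215,320,270),4)]; print(oo)
print('rib expect',proj('side',[.477,.0345,.044]),proj('side',[.477,.0345,.059]))
cv2.imwrite('pics/c6.png',cv2.resize(cv2.imread('pics/s6.png')[170:275,230:330],None,fx=5,fy=5,interpolation=3))
"
```

```text
turn [-0.09  0.19 -0.09] shift mm [-58.4 -13.4   0.5] | now [0.4819 0.0497 0.1305] F [ 0.2 -0.5 -2.6] w 0.219 t 15.3
39.305203557014465
disc bbox [260 219] [278 234]
expected [259.3986 216.7443] [280.2614 236.0139]
[array([269.8293, 246.439 ])]
rib expect [269.201  246.7791] [269.0214 243.1972]
```

View pics/c6.png

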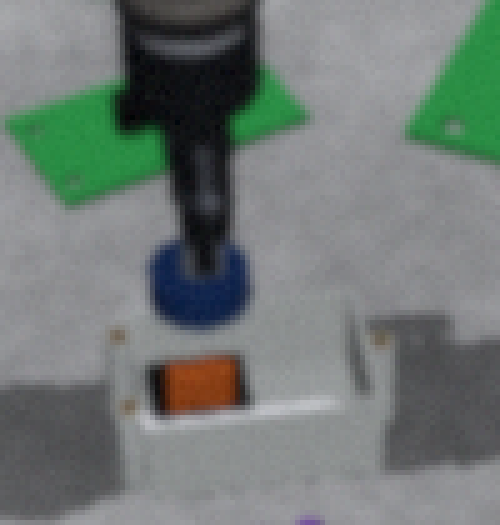

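The disc hangs at about (269,227) in the side view. The pack is seated at the left with its rib at (270,246), as expected. The right half is free, so I move about 60 mm along +x and check again.

Request:
{"fn": "move_arm", "kwargs": {"commands": [[[-0.015,-0.0034,0,-0.1,0.2,-0.1,0],[-0.015,-0.0034,0,0,0,0,0],[-0.015,-0.0034,0,0,0,0,0],[-0.015,-0.0034,0,0,0,0,0],[0,0,0,0,0,0,0],[0,0,0.015,0,0,0,0],[0,0,0.012,0,0,0,0],[0,0,0,0,0,0,0],[0,0,0,0,0,0,0]]]}}

```text
t: 16.48
eef_pos: [0.5432, 0.0431, 0.1034]
tool_rot: [-0.0, -0.053, 0.999, 0.0]
contact_force: [0.5, -0.4, -1.4]
gripper_width: 0.215
grasp_force: 39.3
```

```bash
python3 -c "
from h import *
go([.543,.0425,.036],96.0);o=bot.get_obs();print(o['grasp_force'])
im=snap('side','pics/s7.png')
e=o['eef_pos']; h=e[2]-.031
hsv=cv2.cvtColor(im,cv2.COLOR_RGB2HSV)[190:262,270:315]
m=cv2.inRange(hsv,(95,110,25),(130,255,255)); yx=np.argwhere(m)[:,::-1]+[270,190]
print('disc bbox',yx.min(0),yx.max(0))
th=np.linspace(0,6.28,200); P=np.array([proj('side',[e[0]+.03*np.cos(t),e[1]+.03*np.sin(t),h+.003+zz]) for t in th for zz in(0,.021)])
print('expected',P.min(0),P.max(0))
"
```

```text
turn [ 0.03 -0.    0.02] shift mm [ 0.3 -0.6 67.4] | now [0.5432 0.0431 0.1034] F [ 0.5 -0.4 -1.4] w 0.215 t 16.475
39.31315362453461
disc bbox [282 226] [299 241]
expected [280.8293 224.1012] [301.2684 243.2771]
```

Request:
{"fn": "move_arm", "kwargs": {"commands": [[[0,-0.0005,0.012,0,0,0,0],[0,0,0.012,0,0,0,0],[0,0,0.012,0,0,0,0],[0,0,0.01,0,0,0,0],[0,0,0.008,0,0,0,0],[0,0,0.006,0,0,0,0],[0,0,0.003,0,0,0,0],[0,0,0,0,0,0,0],[0,0,0,0,0,0,0]]]}}

```text
t: 17.65
eef_pos: [0.5437, 0.0426, 0.0407]
tool_rot: [0.0, -0.052, 0.999, 0.0]
contact_force: [-0.1, -1.0, -1.9]
gripper_width: 0.216
grasp_force: 39.3
```

```bash
python3 -c "
from h import *
go([.543,.0425,.036],96.0)"
```

```text
turn [0.04 0.05 0.01] shift mm [ 0.7 -0.1  4.7] | now [0.5437 0.0426 0.0407] F [-0.1 -1.  -1.9] w 0.216 t 17.65
```

Request:
{"fn": "move_arm", "kwargs": {"commands": [[[0,0,0.002,0,0,0,0],[0,0,0.002,0,0,0,0],[0,0,0,0,0,0,0],[0,0,0,0,0,0,0]]]}}

```text
t: 18.15
eef_pos: [0.5434, 0.0426, 0.0364]
tool_rot: [0.0, -0.052, 0.999, 0.0]
contact_force: [-0.1, 0.5, -0.4]
gripper_width: 0.218
grasp_force: 39.3
```

Request:
{"fn": "move_arm", "kwargs": {"commands": [[[0,0,0,0,0,0,0.042],[0,0,0,0,0,0,0.042],[0,0,0,0,0,0,0.042],[0,0,0,0,0,0,0.042],[0,0,-0.02,0,0,0,0.042],[0,0,-0.03,0,0,0,0.042],[0,0,-0.03,0,0,0,0.042],[0,0,-0.03,0,0,0,0.045],[0,0,0,0,0,-9.9,0.045],[0,0,0,0,0,-9.9,0.045],[0,0,0,0,0,0,0.045]]]}}

```text
t: 19.52
eef_pos: [0.5433, 0.0424, 0.1465]
tool_rot: [0.0, -0.223, 0.975, 0.0]
contact_force: [-0.1, -0.6, 0.0]
gripper_width: 0.527
grasp_force: 0.0
```

```bash
python3 -c "
from h import *
go([.4563,.3325,.12],115.8)"
```

```text
turn [ 0.04  0.04 -0.09] shift mm [-47.9 299.1  26.5] | now [0.5433 0.0424 0.1465] F [-0.1 -0.6  0. ] w 0.527 t 19.525
```

Request:
{"fn": "move_arm", "kwargs": {"commands": [[[-0.005,0.033,0,0,0,0,0.045],[-0.005,0.033,0,0,0,0,0.045],[-0.005,0.033,0,0,0,0,0.045],[-0.005,0.033,0,0,0,0,0.045],[-0.005,0.033,0,0,0,0,0.045],[-0.005,0.033,0,0,0,0,0.045],[-0.005,0.033,0.01,0,0,0,0.045],[-0.006,0.034,0.01,0,0,0,0.045],[-0.006,0.034,0.01,0,0,0,0.045],[0,0,0.03,0,0,0,0.045],[0,0,0.03,0,0,0,0.045],[0,0,0,0,0,0,0.045],[0,0,0,0,0,0,0.045]]]}}

```text
t: 21.15
eef_pos: [0.4561, 0.3325, 0.0574]
tool_rot: [0.001, -0.222, 0.975, 0.0]
contact_force: [0.2, -0.0, 0.3]
gripper_width: 0.525
grasp_force: 0.0
```

```bash
python3 -c "
from h import *
go([.4563,.3325,.0105],115.8)
snap('side','pics/s8.png');t=snap('top','pics/t8.png')
b=cv2.resize(cv2.imread('pics/s8.png')[150:215,220:300],None,fx=5,fy=5,interpolation=3)
t=cv2.resize(cv2.imread('pics/t8.png')[235:330,260:345],None,fx=4,fy=4,interpolation=3)
o=np.zeros((380,745,3),np.uint8);o[:325,:400]=b;o[:,405:745]=t
cv2.imwrite('pics/c8.png',o)
"
```

```text
turn [ 0.03  0.07 -0.09] shift mm [-0.2 -0.1 46.9] | now [0.4561 0.3325 0.0574] F [ 0.2 -0.   0.3] w 0.525 t 21.15
```

View pics/c8.png

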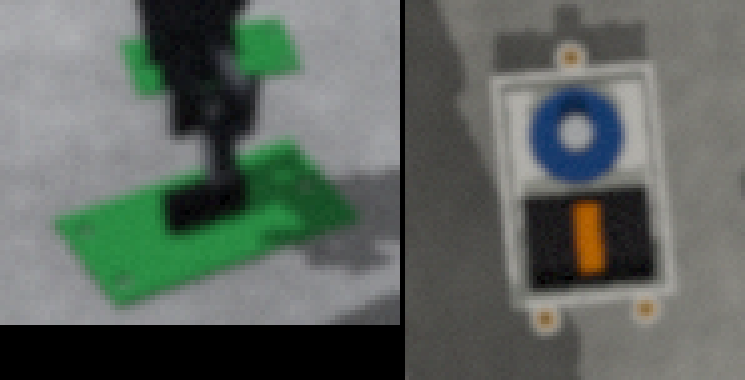

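Both parts sit flat and side by side: the module at (577,135) and the pack at (588,240) in the right-hand crop. The gripper straddles the cover's bar at (205,200) in the left-hand crop. Descend and grip.

Request:
{"fn": "move_arm", "kwargs": {"commands": [[[0,0,0.015,0,0,0,0.045],[0,0,0.015,0,0,0,0.045],[0,0,0.01,0,0,0,0.045],[0,0,0.006,0,0,0,0.045],[0,0,0,0,0,0,0.045],[0,0,0,0,0,0,0],[0,0,0,0,0,0,0],[0,0,0,0,0,0,0],[0,0,0,0,0,0,0],[0,0,0,0,0,0,0],[0,0,0,0,0,0,0]]], "squeeze": 60}}

```text
t: 22.62
eef_pos: [0.4559, 0.3325, 0.0112]
tool_rot: [0.001, -0.223, 0.975, 0.0]
contact_force: [-1.0, -0.6, 5.6]
gripper_width: 0.149
grasp_force: 59.3
```

```bash
python3 -c "
from h import *
go([.4563,.3325,.13],115.8);print(bot.get_obs()['grasp_force'])
im=cv2.imread('pics/t8.png')[:,:,::-1].copy()
for a,c,p in blobs(im,(8,55,60),(28,255,255),(285,240,330,325),3)[:6]: print(a,c,ray('top',c,.062))
"
```

```text
turn [0.04 0.08 0.01] shift mm [  -0.3   -0.2 -118.8] | now [0.4559 0.3325 0.0112] F [-1.  -0.6  5.6] w 0.149 t 22.625
59.29671585559845
147 [305.5306 294.    ] [[0.4773 0.0342]]
19 [319.7895 311.6316] [[0.4356 0.0001]]
19 [294.7895 314.3684] [[0.429  0.0595]]
18 [300.8889 248.7222] [[0.5861 0.0458]]
```

Request:
{"fn": "move_arm", "kwargs": {"commands": [[[0,0,-0.01,0,0,0,0],[0,0,-0.02,0,0,0,0],[0,0,-0.03,0,0,0,0],[0,0,-0.03,0,0,0,0],[0,0,-0.03,0,0,0,0],[0,0,0,0,0,6.6,0],[0,0,0,0,0,6.6,0],[0,0,0,0,0,6.6,0],[0,0,0,0,0,0,0]]]}}

```text
t: 23.75
eef_pos: [0.4551, 0.332, 0.1307]
tool_rot: [-0.0, -0.053, 0.999, 0.0]
contact_force: [-0.1, -0.0, -2.1]
gripper_width: 0.152
grasp_force: 58.5
```

```bash
python3 -c "
from h import *
go([.5096,.0391,.13],96.0);o=bot.get_obs();e=o['eef_pos'];print(o['grasp_force'])
z=e[2]-.0112+.005
for n,b in(('side',(190,110,320,215)),('top',(100,220,240,360))):
  im=snap(n,f'pics/{n}9.png')
  for a,c,p in blobs(im,(45,120,30),(80,255,255),b,30)[:3]: print(n,a,c,*rect(n,p,z))
"
```

```text
turn [ 0.01 -0.01  0.08] shift mm [ -23.6 -297.     0.7] | now [0.4551 0.332  0.1307] F [-0.1 -0.  -2.1] w 0.152 t 23.75
58.50425899028778
side 821 [258.7247 166.4409] [0.4559 0.3324] [178.2754 100.2526] 6.027691841125488
side 70 [316.4429 192.5429] [0.6281 0.1894] [68.6734 21.5215] 84.56158447265625
top 2544 [176.5322 302.8235] [0.4558 0.3308] [182.256   99.1953] 5.621616840362549
top 298 [190.8523 225.1745] [0.6275 0.3034] [89.4025 34.7829] -89.77016517519951
```

Request:
{"fn": "move_arm", "kwargs": {"commands": [[[-0.0026,-0.033,0,0,0,0,0],[-0.0026,-0.033,0,0,0,0,0],[-0.0026,-0.033,0,0,0,0,0],[-0.0026,-0.033,0,0,0,0,0],[-0.0026,-0.033,0,0,0,0,0],[-0.0026,-0.033,0,0,0,0,0],[-0.0026,-0.033,0,0,0,0,0],[-0.0026,-0.033,0,0,0,0,0],[-0.0026,-0.033,0,0,0,0,0],[0,0,0.015,0,0,0,0],[0,0,0.015,0,0,0,0],[0,0,0,0,0,0,0],[0,0,0,0,0,0,0]]]}}

```text
t: 25.48
eef_pos: [0.5098, 0.0401, 0.1003]
tool_rot: [-0.0, -0.053, 0.999, 0.0]
contact_force: [0.5, 0.1, -1.1]
gripper_width: 0.147
grasp_force: 58.7
```

```bash
cat > m.py <<'E'
from h import *
go([.5089,.0391,.088],96.0);o=bot.get_obs();e=o['eef_pos'];print(o['grasp_force'])
z=e[2]-.0112+.005
q=o['tool_rot'];R=Ro.from_quat([q[1],q[2],q[3],q[0]]).as_matrix(); a=np.arctan2(R[1,1],R[0,1])-np.pi/2
ax=np.array([np.cos(a),np.sin(a)]);ay=np.array([-ax[1],ax[0]])
for n,b in(('side',(225,190,335,285)),('top',(255,220,350,345))):
  im=snap(n,f'pics/{n}_{e[2]:.4f}.png')
  g=[p for A,c,p in blobs(im,(45,100,25),(80,255,255),b,20)]
  if g:
    P=np.vstack(g); print(n,len(P),*rect(n,P,z))
  V=im.astype(float)
  for nm,l in(('h0',(-.077,.03)),('h1',(-.077,-.03)),('h2',(.077,0))):
    w=e[:2]+ax*l[0]+ay*l[1]
    for k in range(2):
      x,y=np.round(proj(n,[*w,z])).astype(int) if k==0 else np.round(c).astype(int)
      r=4; W=V[y-r:y+r+1,x-r:x+r+1]; s=W[...,1]-W[...,0]; s=np.median(s)-s; s=np.clip(s-.35*s.max(),0,None)
      yy,xx=np.mgrid[y-r:y+r+1,x-r:x+r+1]; c=np.array([(s*xx).sum(),(s*yy).sum()])/s.sum()
    print(n,nm,'pred px',proj(n,[*w,z]),'seen',c,'mm diff',(ray(n,c,z)[0]-w)*1000,'score',s.max())
E
python3 m.py
```

```text
turn [ 0.04 -0.01  0.11] shift mm [ 1.  -0.9 12.3] | now [0.5098 0.0401 0.1003] F [ 0.5  0.1 -1.1] w 0.147 t 25.475
58.738104701042175
side 1462 [0.5738 0.084 ] [359.0289 168.6398] 36.42374801635742
side h0 pred px [252.3692 228.9913] seen [246.6285 230.6132] mm diff [-16.8681  -5.865 ] score 26.0
side h1 pred px [254.8047 243.0463] seen [254.5077 242.5956] mm diff [-0.8267  1.9082] score 15.600000000000001
side h2 pred px [305.5624 229.6825] seen [310.208 227.086] mm diff [14.6311 10.3062] score 29.25
top 157 [0.5956 0.0496] [94.5875 11.0872] -84.04840278625488
top h0 pred px [293.4595 314.3151] seen [294.6739 312.2391] mm diff [ 4.7597 -2.7756] score 3.25
top h1 pred px [319.2569 311.5853] seen [319.179 312.345] mm diff [-1.7417  0.179 ] score 1.9500000000000002
top h2 pred px [299.6377 247.1404] seen [300.    251.436] mm diff [-10.1453  -0.9061] score 1.9500000000000002
```

Request:
{"fn": "move_arm", "kwargs": {"commands": [[[0.0008,-0.0007,0.006,0,0,0.1,0],[0,0,0.006,0,0,0,0],[0,0,0,0,0,0,0],[0,0,0,0,0,0,0],[0,0,0,0,0,0,0]]]}}

```text
t: 26.2
eef_pos: [0.5093, 0.0385, 0.0885]
tool_rot: [0.0, -0.052, 0.999, 0.0]
contact_force: [-0.4, -0.2, -3.0]
gripper_width: 0.149
grasp_force: 58.7
```

```bash
python3 - <<'E'
from h import *
go([.5091,.0393,.088],96.0);o=bot.get_obs();e=o['eef_pos']
im=snap('side','pics/s10.png')
b=cv2.resize(cv2.imread('pics/s10.png')[205:275,235:325],None,fx=8,fy=8,interpolation=3)
u=lambda p:tuple(int(v) for v in (p-[235,205])*8+4)
q=o['tool_rot'];R=Ro.from_quat([q[1],q[2],q[3],q[0]]).as_matrix(); a=np.arctan2(R[1,1],R[0,1])-np.pi/2
ax=np.array([np.cos(a),np.sin(a)]);ay=np.array([-ax[1],ax[0]])
zt=e[2]-.0112+.005
for l in((-.092,-.05),(.092,-.05),(.092,.05),(-.092,.05),(-.077,.03),(-.077,-.03),(.077,0)):
    p=proj('side',[*(e[:2]+.0007*ax+ax*l[0]+ay*l[1]),zt]); cv2.circle(b,u(p),2,(0,0,255),-1); print(l,p)
cv2.imwrite('pics/c10.png',b)
# green mask rectangle
P=[p for A,c,p in blobs(im,(45,100,25),(80,255,255),(228,205,330,275),10)]
for p in P: print(len(p),p.min(0),p.max(0))
p=max(P,key=lambda p:p[:,1].max()); print(rect('side',p,zt),cv2.minAreaRect(p.astype(np.float32)))
E
```

```text
turn [ 0.04  0.03 -0.09] shift mm [0.1 0.8 0.5] | now [0.5093 0.0385 0.0885] F [-0.4 -0.2 -3. ] w 0.149 t 26.2
(-0.092, -0.05) [250.636  251.7617]
(0.092, -0.05) [313.8196 244.0684]
(0.092, 0.05) [307.5425 221.2235]
(-0.092, 0.05) [246.9143 228.2259]
(-0.077, 0.03) [252.6904 232.1833]
(-0.077, -0.03) [255.0515 246.266 ]
(0.077, 0) [305.6452 232.9938]
1241 [249 223] [313 251]
(array([0.5108, 0.0344]), array([182.3061, 102.9726]), 6.194791316986084) ((280.89605712890625, 237.22665405273438), (24.446422576904297, 62.62918472290039), 83.21102905273438)
```

View pics/c10.png

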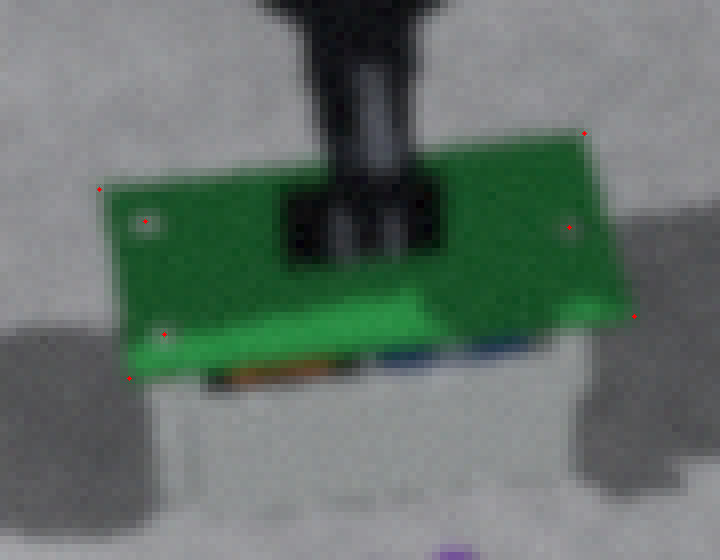

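The plate hangs level over the box. Its three holes at (147,224), (163,335) and (572,228) are within about 0.3 px of the predicted points. I apply a final 1 mm trim in +y and let it settle.

Request:
{"fn": "move_arm", "kwargs": {"commands": [[[0.0,0.001,0.0003,0,0,0,0],[0,0,0,0,0,0,0],[0,0,0,0,0,0,0],[0,0,0,0,0,0,0],[0,0,0,0,0,0,0],[0,0,0,0,0,0,0]]]}}

```text
t: 27.0
eef_pos: [0.5091, 0.0395, 0.0881]
tool_rot: [0.0, -0.052, 0.999, 0.0]
contact_force: [0.5, 0.4, -2.5]
gripper_width: 0.148
grasp_force: 58.7
```

```bash
python3 - <<'E'
from h import *
go([.5091,.0393,.088],96.0);o=bot.get_obs();e=o['eef_pos']
q=o['tool_rot'];R=Ro.from_quat([q[1],q[2],q[3],q[0]]).as_matrix(); a=np.arctan2(R[1,1],R[0,1])-np.pi/2
ax=np.array([np.cos(a),np.sin(a)]);ay=np.array([-ax[1],ax[0]]); zt=e[2]-.0112+.005
F=[np.mean([snap('side').astype(float) for _ in range(6)],0)][0]
S0=cv2.imread('pics/side0.png')[:,:,::-1].astype(float)
def cen(V,p,sig,r=2.6):
    c=p
    for _ in range(6):
        x,y=np.round(c).astype(int); yy,xx=np.mgrid[y-5:y+6,x-5:x+6]; s=sig(V[y-5:y+6,x-5:x+6])
        m=np.hypot(xx-c[0],yy-c[1])<r; s=np.where(m,np.clip(s-np.median(s[~m]),0,None),0)
        c=np.array([(s*xx).sum(),(s*yy).sum()])/s.sum()
    return c
B=[(253.06,236.8),(255.28,251.0),(305.9,237.6)]
for nm,l,b in(('0',(-.077,.03),B[0]),('1',(-.077,-.03),B[1]),('2',(.077,0),B[2])):
    h=cen(F,proj('side',[*(e[:2]+ax*l[0]+ay*l[1]),zt]),lambda W:W[...,0])
    k=cen(S0,np.array(b),lambda W:W[...,0]-W[...,2])
    print(nm,h,k,ray('side',h,zt)[0],ray('side',k,.062)[0],'hole-boss mm',(ray('side',h,zt)[0]-ray('side',k,.062)[0])*1000)
E
```

```text
turn [ 0.03  0.01 -0.09] shift mm [ 0.  -0.2  0.1] | now [0.5091 0.0395 0.0881] F [ 0.5  0.4 -2.5] w 0.148 t 27.0
0 [252.7535 232.4558] [252.8174 236.2988] [0.4305 0.0598] [0.4296 0.0641] hole-boss mm [ 0.8774 -4.3679]
1 [254.9823 246.7436] [255.1561 250.9769] [ 0.4363 -0.0007] [0.4358 0.0019] hole-boss mm [ 0.5198 -2.542 ]
2 [305.2008 233.0797] [305.8699 237.5594] [0.5853 0.0467] [0.5876 0.0481] hole-boss mm [-2.3042 -1.354 ]
```

Allowing for the plate's thickness, the mean hole-to-boss offset is below 0.5 mm, though single holes read up to about 2 mm. The clearance is 15 mm.

```bash
python3 -c "
from station import bot
print(bot.hand_in())"
```

```text
the job is handed in; nothing more can be done
None
```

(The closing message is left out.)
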